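Load the UV digester and start its lamps

TASK

The UV digester is still switched on from its last run: flick its toggle over to off, then lift its cover right up and drop every blue-capped sample jar on the bench, upright and cap up, into a bore of its own, fully down. Then shut the cover completely and flick the toggle back over to on. The lamps must never be switched on while the cover is raised, and the other labware must stay where it is.

Things in the scene. Friction and masses are not known exactly. Their poses are not given: they have to be found in the camera images.
- digester: UV digester fixed to the bench, front to the robot (turned up to 0.2 rad): white housing 185 (x) x 300 (y) x 100 mm, hinged lamp cover over its jar block (centre x -4, y +50 mm), flat control deck with toggle towards -y. Six bores, rows 48 mm apart in x, 62 mm pitch in y, hidden until the cover is open. Origin: centre of underside; x to its rear (hinge), z up
- bore0 (a point): centre of the mouth of bore 0 (front row, -y) in the block's top face; round, 41 mm wide with a 2 mm chamfer, 16 mm deep, flat floor; same axes as the digester
- bore1 (a point): centre of the mouth of bore 1 (front row, middle) in the block's top face; round, 41 mm wide with a 2 mm chamfer, 16 mm deep, flat floor; same axes as the digester
- bore2 (a point): centre of the mouth of bore 2 (front row, +y) in the block's top face; round, 41 mm wide with a 2 mm chamfer, 16 mm deep, flat floor; same axes as the digester
- bore3 (a point): centre of the mouth of bore 3 (rear row, -y) in the block's top face; round, 41 mm wide with a 2 mm chamfer, 16 mm deep, flat floor; same axes as the digester
- bore4 (a point): centre of the mouth of bore 4 (rear row, middle) in the block's top face; round, 41 mm wide with a 2 mm chamfer, 16 mm deep, flat floor; same axes as the digester
- bore5 (a point): centre of the mouth of bore 5 (rear row, +y) in the block's top face; round, 41 mm wide with a 2 mm chamfer, 16 mm deep, flat floor; same axes as the digester
- cover (a joint): hinge of the lamp cover: 0 = shut (level), grows as its front edge is lifted, 1.6 = fully open, just past upright. A stiff hinge (about 0.5 N m): it stays wherever it is left; about 5 N at the handle moves it
- cover_hinge (a point): middle of the cover's hinge line, along the digester's y axis at the top rear edge of the housing (digester frame: x +87, y +50, z +101 mm). The cover reaches 150 mm forward of it, is 188 mm wide and 42 mm tall, hollow below, walls 4 mm
- cover_handle (a point): middle of the cover's dark round handle bar: 12 mm thick, along y, 98 mm free between its posts, 36 mm of clear gap to the cover's front face. Cover shut: 192 mm forward of and 28 mm above the hinge line; it turns with the cover about that line, and stands on top when the cover is upright
- toggle (a joint): snap-over power toggle: lever straight up = 0, +0.32 = ON (leaning to the rear, to the green dot), -0.32 = OFF (leaning to the front, to the black dot). A spring throws it away from the centre to the side it was pushed to; starting it takes about 4 N at the lever's tip. It begins ON
- toggle_pivot (a point): the toggle's pivot, 6 mm above the control deck (digester frame: x 0, y -100, z +106 mm); same axes as the digester. The lever swings in the x-z plane of the digester about this point
- toggle_tip (a point): the tip of the toggle's red round lever (11 mm thick), 36 mm from its pivot; z along the lever
- jar0_mid (a point): sample jar: squat milky-white cylinder 37 mm across and 42 mm tall with a bevelled foot (33 mm across) and a blue screw cap (39 mm across, the top 16 mm), about 50 g. This point is its centre, 21 mm above its underside; z points to the cap. Not every jar is there in every run
- jar1_mid (a point): sample jar: squat milky-white cylinder 37 mm across and 42 mm tall with a bevelled foot (33 mm across) and a blue screw cap (39 mm across, the top 16 mm), about 50 g. This point is its centre, 21 mm above its underside; z points to the cap. Not every jar is there in every run
- jar2_mid (a point): sample jar: squat milky-white cylinder 37 mm across and 42 mm tall with a bevelled foot (33 mm across) and a blue screw cap (39 mm across, the top 16 mm), about 50 g. This point is its centre, 21 mm above its underside; z points to the cap. Not every jar is there in every run
- jar3_mid (a point): sample jar: squat milky-white cylinder 37 mm across and 42 mm tall with a bevelled foot (33 mm across) and a blue screw cap (39 mm across, the top 16 mm), about 50 g. This point is its centre, 21 mm above its underside; z points to the cap. Not every jar is there in every run
- jar4_mid (a point): sample jar: squat milky-white cylinder 37 mm across and 42 mm tall with a bevelled foot (33 mm across) and a blue screw cap (39 mm across, the top 16 mm), about 50 g. This point is its centre, 21 mm above its underside; z points to the cap. Not every jar is there in every run
- reagent: white-labelled reagent bottle with a red cap, 48 mm across, 75 mm tall, standing among the jars; origin at the centre of its underside. Leave it alone
- flask: empty conical glass flask, 68 mm across the foot, 98 mm tall; origin at the centre of its underside. Leave it alone
- wash_bottle: white wash bottle with a red cap and a spout, 68 mm across, 190 mm tall; origin at the centre of its underside. Leave it alone
- beaker: small glass beaker, 60 mm across, 70 mm tall; origin at the centre of its underside. Leave it alone
- tip_box: blue pipette-tip box with a clear lid, 120 x 85 x 65 mm; origin at the centre of its underside. Leave it alone
- spare_cap: green screw cap lying flat on the bench near the jars, 30 mm across, 16 mm tall; origin at the centre of its underside. Leave it alone
Not all that is in view belongs to the job. Leave any black or brown look-alike of the part that bears jar2_mid alone.

How it is judged:
On the way, in this order (a step that is already met when the one before it is completed fails the run):
1. the toggle is switched off (value of joint toggle below -0.25 rad), for 0.2 s.
2. the cover is open, nearly upright or more (value of joint toggle below -0.25 rad and value of joint cover above 1.3 rad), for 0.2 s.
3. every jar stands fully down in a bore of the block (value of joint toggle below -0.25 rad and z of jar0_mid in the frame of digester between 0.097 and 0.11 m and horizontal distance between each of jar0_mid, jar1_mid, jar2_mid, jar3_mid, jar4_mid and digester below 0.125 m and angle between each of jar0_mid, jar1_mid, jar2_mid, jar3_mid, jar4_mid's own z axis and vertical below 0.15 rad and z of jar1_mid in the frame of digester between 0.097 and 0.11 m and z of jar2_mid in the frame of digester between 0.097 and 0.11 m and z of jar3_mid in the frame of digester between 0.097 and 0.11 m and z of jar4_mid in the frame of digester between 0.097 and 0.11 m), for 0.2 s.
4. the cover is shut over the jars (all of step 3 and value of joint cover below 0.04 rad), for 0.2 s.
5. the toggle is switched back on (value of joint toggle above 0.25 rad and z of jar0_mid in the frame of digester between 0.097 and 0.11 m and horizontal distance between each of jar0_mid, jar1_mid, jar2_mid, jar3_mid, jar4_mid and digester below 0.125 m and angle between each of jar0_mid, jar1_mid, jar2_mid, jar3_mid, jar4_mid's own z axis and vertical below 0.15 rad and z of jar1_mid in the frame of digester between 0.097 and 0.11 m and z of jar2_mid in the frame of digester between 0.097 and 0.11 m and z of jar3_mid in the frame of digester between 0.097 and 0.11 m and z of jar4_mid in the frame of digester between 0.097 and 0.11 m and value of joint cover below 0.04 rad), for 0.2 s.
At the end, for the whole second after the job is handed in: The toggle has snapped to ON (beyond 0.25 rad), the cover is shut (within 0.04 rad), every jar present stands upright (within 0.15 rad) in a bore of the block with its underside within 5 mm of the bore floor, and the other labware is standing (all of step 5 and angle between each of reagent, flask, wash_bottle, beaker, tip_box, spare_cap's own z axis and vertical below 0.3 rad); the robot touches nothing.
It fails at once if the toggle was past its centre towards ON while the cover was raised by more than 0.12 rad (7 degrees) (value of joint cover above 0.12 rad and value of joint toggle above 0 rad).
It fails at once if other labware was moved by more than 4 cm (distance of any of reagent, flask, wash_bottle, beaker, tip_box, spare_cap from where it was at the start of the episode above 0.04 m).
Of jar0, jar1, jar2, jar3, jar4 only 3 to 5 are there at a start; the rules pass over those that are not, and their reading is None.
At some moment in a run one of jar0, jar1, jar2, jar3, jar4 may be knocked a few centimetres aside while the robot is not near it.
Once in a run the grip may slacken for a moment while it holds something.
It also fails if it takes over 210 s, if anything falls off the work surface, if the arm or the gripper's body presses on something with over 40 N, if the wrist force passes 120 N, or if a joint passes its speed limit or range.

ROBOT

A 6-joint arm with a two-finger parallel gripper is mounted at the origin on the work surface. World frame = base frame: x ahead of the robot, y to its left, z up, the work surface at z = 0. Lengths are in m, angles in rad, forces in N, time in s.
With the tool pointing down it reaches from about 0.425 to 0.95 m from the base axis. Payload 3.5 kg.
Tool frame: the origin (TCP) lies at the very end of the fingers, on their centre line; the grasp point (between the pads) lies 19 mm behind it (ctrl.grip_point_offset is the distance from the TCP to the grasp point, in m); z points along the fingers, y is the line along which they close (so a half turn about z gives the same grasp; the last joint's range is limited). The gripper opens to 85 mm and grips with 20 to 120 N. Pads are 22 mm wide; open, the fingers measure 114 mm over their backs; the gripper's body (76 mm by 85 mm) begins 54 mm behind the grasp point. The pads swing forward as they close: fully open they stand 13 mm farther back than shut.
Start: joints at [-1.408, 0.286, 1.577, -0, 1.279, -0.15], TCP at [0.208, -0.642, 0.231] pointing down, gripper open.
Joint ranges: [-2.77, 2.77], [-0.9, 2.22], [0.21, 2.48], [-1.53, 4.67], [0.24, 2.81], [-2.84, 2.84]. Speed limits (rad/s): [2.79, 2.79, 3.14, 3.14, 3.14, 3.14].

INTERFACE

Orientations are given as a unit quaternion [x, y, z, w].
In Python, from plant import telemetry, vision, ctrl gives the robot as it stands.
- The arm moves only by the tool arm_command, never from a script. Its argument "series" is one flat list of numbers, 7 for each row, row after row: the shift along the tool's x, y, z in cm, then the turn, a rotation vector about the tool's x, y, z in degrees, then the closure, from 0 (fully open) to 1 (shut). A call has 1 to 10 rows; each row is the pose to reach, as a shift and turn from the pose commanded when the call began, along the tool's axes at that moment; what a row does not reach only later rows make up. A row lasts 1/12 s, in which the tool goes at most 41.7 mm and 7.16 degrees, less where a joint would pass 70% of its speed; a pose out of reach is approached as far as the arm can. A call with a gripper value outside its range is refused whole. The fingers move at their own pace and stop on an object; "force" is the grip in N (left out, the last holds). Time passes only in rows, so rows that repeat a pose let the fingers close. It gives the time, the measured TCP pose, the force, the opening and the grip force at its end, in the units of the state.
- telemetry.get_state(): the state, without advancing time (a new reading comes with each control period).
- vision.read_camera(name): name is "scene" or "top"; returns a dict with "color" (400x640x3 uint8, blue, green, red), "K" (3x3 intrinsics, pixels), "D" ([k1, k2, p1, p2, k3] as OpenCV has them; the pictures are not rectified), "rvec" (rotation vector, rad) and "tvec" (3), from world to camera coordinates, as OpenCV has them. Camera axes: x right, y down, z forward; pixel columns grow to the right and rows downward; lengths in m; the calibration is good to about 2 mm. A picture is of the moment at which its call begins. There is no depth.
- ctrl.sign_off(): hands the job in; it is judged then, once.
The state is a dict: "time": time; "qpos": joint angles; "dq": joint speeds; "joint_efforts": joint torques, N m; "eef_pos": TCP position; "tcp_rot": TCP orientation; "contact_force": force on the tool from outside, world axes, zero at the start; "wrist_torque": the same for the moment, N m; "opening": opening from 0.0 (shut) to 1.0 (fully open); "finger_force": force on a finger pad.
Only numpy, scipy, OpenCV 4.12 (cv2) and the standard library are available. Lean on these libraries where they do the work, as an engineer would, in place of code of your own. Each camera call takes 0.05 s, during which the arm holds its last target. There are 200 camera calls.

## Working session

There is one attempt and no reset: what is moved stays moved. The work goes in short steps, Python scripts to look and compute and a tool call to move; the robot and the scene stay as the last step left them, time stands still between calls to the robot, and variables do not carry over. Pictures are saved under pics/ and viewed, at most 14 in all, crops included, and the job is handed in when it is done.

Besides the shell and the picture viewer there is one more tool, called after "Call:" as name(argument=value, ...), one argument or row to a line, values as JSON. arm_command: Moves the arm, as the interface text tells. Its arguments: {"type":"object","properties":{"series":{"type":"array","items":{"type":"number"}},"force":{"type":"number"}},"required":["series"]}

```bash
mkdir -p pics; ls
python3 - <<'E'
from plant import telemetry, vision, ctrl
import cv2,json
print(telemetry.get_state(), ctrl.grip_point_offset)
for n in("scene","top"):
    r=vision.read_camera(n); cv2.imwrite(f"pics/{n}0.png",r["color"]); print(n,r["K"].tolist(),r["D"],r["rvec"],r["tvec"])
E
```

```text
pics
{'time': 0.0, 'qpos': array([-1.40797598e+00,  2.87155616e-01,  1.57819929e+00,  6.36115423e-06,
        1.27860640e+00, -1.49979563e-01]), 'dq': array([-0.00054732,  0.00030961,  0.00018164,  0.00040533, -0.00107541,
       -0.00014726]), 'joint_efforts': array([-1.70406012e-03, -4.05988204e+01, -2.92626840e+01, -1.69012660e-04,
        5.81251545e-03,  1.64331865e-06]), 'eef_pos': array([ 0.20764689, -0.64156586,  0.22994182]), 'tcp_rot': array([ 9.87793888e-01,  1.55762099e-01, -4.55915662e-06, -1.18432021e-03]), 'contact_force': array([-0.23724955, -0.43141809, -0.58020987]), 'wrist_torque': array([ 0.03646249, -0.03246227, -0.00929531]), 'finger_force': 0.0, 'opening': 0.9975027885274343} 0.0187
scene [[480.9265992907313, 0.0, 318.2584393246828], [0.0, 480.9265992907313, 199.55243504451644], [0.0, 0.0, 1.0]] [0.00994218 0.         0.         0.         0.        ] [ 2.34295472  0.66748896 -0.268847  ] [-0.46824795 -0.11767332  1.63166314]
top [[428.32867888017824, 0.0, 326.53555797944324], [0.0, 428.32867888017824, 194.34055447350332], [0.0, 0.0, 1.0]] [-0.04747262  0.          0.          0.          0.        ] [ 2.17430981 -2.22407276  0.05448666] [0.02517797 0.53469468 1.46215195]
```

View pics/scene0.png

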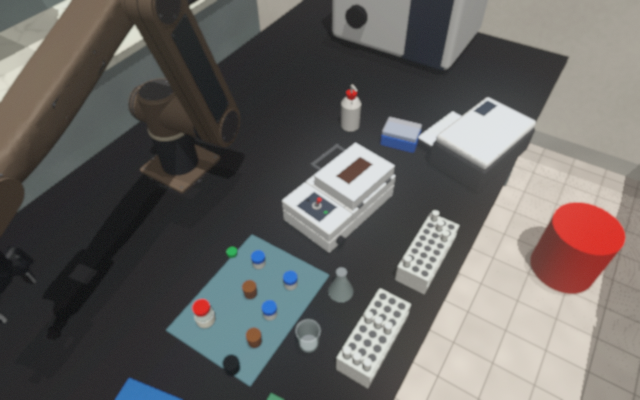

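View pics/top0.png

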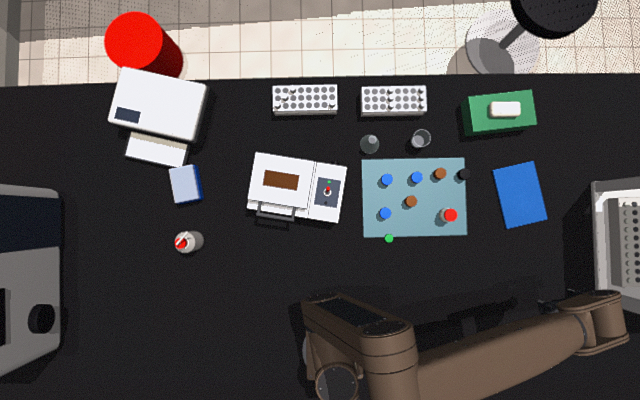

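Scene view: three blue-capped jars at about (258,258), (290,279), (270,310), with the digester at (340,195). Top view: the same jars at (386,180), (416,178), (385,214), the digester at (297,187) with its toggle at (327,190), and the handle at (275,217). Next I'll measure them.

```bash
cat > h.py <<'E'
import numpy as np,cv2
from plant import telemetry,vision,ctrl
from scipy.spatial.transform import Rotation as R
def cam(n,save=None):
    r=vision.read_camera(n)
    if save: cv2.imwrite(f"pics/{save}.png",r["color"])
    return r
def ray(r,p):
    u=cv2.undistortPoints(np.array([[p]],float),r["K"],r["D"])[0,0]
    M=cv2.Rodrigues(r["rvec"])[0]; c=-M.T@np.ravel(r["tvec"]); d=M.T@np.array([*u,1]); return c,d/np.linalg.norm(d)
def onz(r,p,z):
    c,d=ray(r,p); return c+d*(z-c[2])/d[2]
def tri(r1,p1,r2,p2):
    c1,d1=ray(r1,p1);c2,d2=ray(r2,p2)
    s=np.linalg.lstsq(np.c_[d1,-d2],c2-c1,rcond=None)[0]; a=c1+s[0]*d1;b=c2+s[1]*d2
    return (a+b)/2,np.linalg.norm(a-b)
def proj(r,P): return cv2.projectPoints(np.array(P,float).reshape(-1,1,3),r["rvec"],np.array(r["tvec"]),r["K"],r["D"])[0][:,0]
def blobs(r,lo,hi,amin=15,amax=3000):
    m=cv2.inRange(cv2.cvtColor(r["color"],cv2.COLOR_BGR2HSV),lo,hi)
    n,l,s,c=cv2.connectedComponentsWithStats(m)
    return [(c[i].round(1),int(s[i,4])) for i in range(1,n) if amin<s[i,4]<amax]
BLUE=((100,130,80),(125,255,255)); RED=((0,150,90),(6,255,255))
def rel(P,Rm=None):
    "world point/orientation -> shift (cm) & turn (deg) in the current tool axes"
    s=telemetry.get_state(); T=R.from_quat(s["tcp_rot"])
    d=T.inv().apply(np.array(P)-s["eef_pos"])*100
    t=(T.inv()*Rm).as_rotvec(degrees=True) if Rm is not None else np.zeros(3)
    return d.round(2),t.round(1)
def down(yaw): # tool z down, tool y (closing) at angle yaw from world x
    y=np.array([np.cos(yaw),np.sin(yaw),0]);z=np.array([0,0,-1.]);return R.from_matrix(np.c_[np.cross(y,z),y,z])
E
python3 - <<'E'
from h import *
t=cam("top","t1");s=cam("scene","s1")
for n,r in(("top",t),("scene",s)):
    for c,a in blobs(r,*BLUE): print(n,"blue",c,a,onz(r,c,.042).round(3))
    for c,a in blobs(r,*RED,5): print(n,"red",c,a,onz(r,c,.14).round(3))
a=cv2.resize(t["color"][140:235,235:355],None,fx=5,fy=5,interpolation=cv2.INTER_CUBIC)
cv2.imwrite("pics/ct.png",a)
b=cv2.resize(s["color"][130:255,270:405],None,fx=5,fy=4.8,interpolation=cv2.INTER_CUBIC)
b=cv2.resize(s["color"][130:250,270:405],None,fx=5,fy=5,interpolation=cv2.INTER_CUBIC)
cv2.imwrite("pics/cs.png",b)
E
```

```text
top blue [519.7 194.3] 2620 [ 0.519 -0.646  0.042]
top blue [198.2 181.6] 126 [0.587 0.447 0.042]
top blue [416.5 176.9] 107 [ 0.586 -0.293  0.042]
top blue [386.5 179. ] 108 [ 0.581 -0.191  0.042]
top blue [384.9 212.7] 109 [ 0.467 -0.182  0.042]
top red [137.4  40.7] 2983 [1.042 0.616 0.14 ]
top red [327.7 188.7] 11 [0.547 0.009 0.14 ]
top red [450.1 214.5] 127 [ 0.457 -0.374  0.14 ]
top red [180.3 243.6] 73 [0.385 0.477 0.14 ]
scene blue [397.9 143.4] 330 [0.598 0.435 0.042]
scene blue [257.5 256.4] 155 [ 0.471 -0.185  0.042]
scene blue [289.6 277.2] 161 [ 0.584 -0.194  0.042]
scene blue [268.8 307.1] 185 [ 0.589 -0.295  0.042]
scene blue [142.2 391.8] 829 [ 0.471 -0.617  0.042]
scene red [350.6  93.9] 67 [0.388 0.475 0.14 ]
scene red [318.7 199.4] 7 [0.551 0.009 0.14 ]
scene red [200.7 307.2] 207 [ 0.494 -0.417  0.14 ]
```

View pics/ct.png

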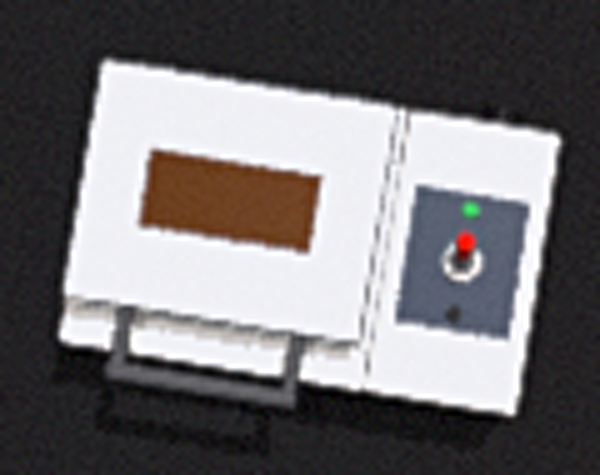

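View pics/cs.png

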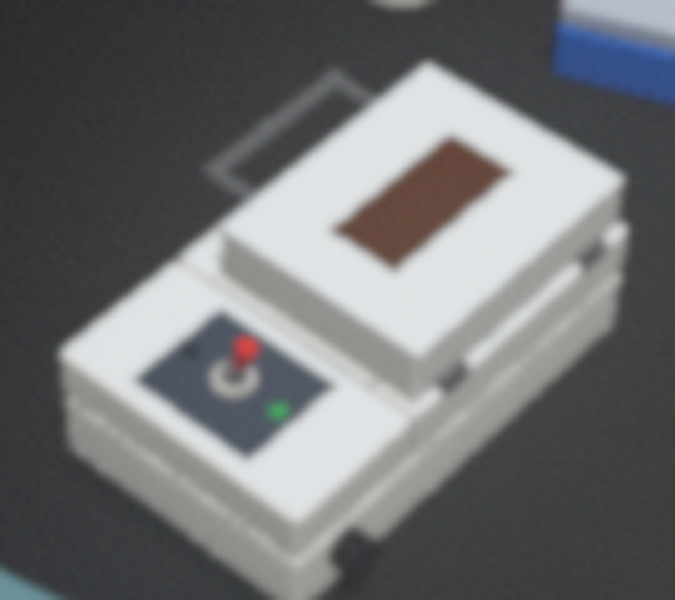

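Top crop: deck corners at crop (560,132), (517,413) and (60,343), the toggle at (465,243), green dot (470,209), black dot (453,313), and handle ends (112,375) and (293,400). The cover is shut and the lever leans toward the green dot. Scene crop: same arrangement.

```bash
cat >> h.py <<'E'
def fit(L,W):
    L=np.array(L);W=np.array(W); l=L-L.mean(0);w=W-W.mean(0)
    th=np.arctan2((l[:,0]*w[:,1]-l[:,1]*w[:,0]).sum(),(l*w).sum())
    c,s=np.cos(th),np.sin(th);M=np.array([[c,-s],[s,c]]);o=W.mean(0)-M@L.mean(0)
    return th,o,np.linalg.norm(W-(L@M.T+o),axis=1)
E
python3 - <<'E'
from h import *
t=cam("top");s=cam("scene")
f=lambda x,y,ox=235,oy=140:((x+.5)/5-.5+ox,(y+.5)/5-.5+oy)
W=[onz(t,f(*p),.1)[:2] for p in((560,132),(517,413),(60,343))]
L=[(.0925,-.15),(-.0925,-.15),(-.0925,.15)]
th,o,e=fit(L,W); print("top",th,o,e)
W2=[onz(s,f(*p,270,130),.1)[:2] for p in((62,352),(296,522))]  # front -y, rear -y
print("scene",np.round(W2,4),"top",np.round(W,4))
L2=[(-.0925,-.15),(.0925,-.15)]
print("scene fit",fit(L2,W2)[:2]); th,o,e=fit(L+L2,W+W2); print("all",th,o,e)
def w(p): c,s_=np.cos(th),np.sin(th); return np.array([o[0]+c*p[0]-s_*p[1],o[1]+s_*p[0]+c*p[1],p[2]])
print("tip pred",w((.0113,-.1,.140)),"meas",tri(t,(327.7,188.7),s,(318.7,199.4)))
print("handle pred",w((-.105,.05,.129)),w((-.105,.105,.129)),"meas",onz(t,f(112,375),.129),onz(t,f(293,400),.129))
for a,b in(((384.9,212.7),(257.5,256.4)),((386.5,179),(289.6,277.2)),((416.5,176.9),(268.8,307.1))): print("jar",tri(t,a,s,b))
E
```

```text
top -0.17470794734558853 [0.55702658 0.10975344] [0.00033738 0.00043733 0.00045335]
scene [[ 0.4425 -0.0189]
 [ 0.6213 -0.0535]] top [[ 0.6217 -0.0539]
 [ 0.4402 -0.0216]
 [ 0.492   0.2731]]
scene fit (np.float64(-0.1912163100868848), array([0.56038399, 0.11105558]))
all -0.17591693872546846 [0.55749882 0.11041351] [0.00071665 0.00050224 0.00137611 0.00315684 0.00102488]
tip pred [0.55112333 0.00997923 0.14      ] meas (array([0.54811524, 0.01018938, 0.13676098]), np.float64(0.002584878639874194))
handle pred [0.46286989 0.17801799 0.129     ] [0.4724955  0.23216914 0.129     ] meas [0.4704716  0.23505099 0.129     ] [0.45213709 0.12068911 0.129     ]
jar (array([ 0.46782851, -0.18249055,  0.03667063]), np.float64(0.0011776763660459807))
jar (array([ 0.58189467, -0.19135892,  0.03664577]), np.float64(0.000875021281591636))
jar (array([ 0.58699136, -0.29349857,  0.037417  ]), np.float64(0.0015026256853517361))
```

```bash
cat >> h.py <<'E'
TH=-0.1755;O=np.array([.5573,.1102])
def W(x,y,z):
    "digester frame (mm) -> world m"
    c,s=np.cos(TH),np.sin(TH);x,y,z=x/1e3,y/1e3,z/1e3; return np.array([O[0]+c*x-s*y,O[1]+s*x+c*y,z])
E
python3 - <<'E'
from h import *
D=down(TH-np.pi/2)
print(W(38,-100,170),rel(W(38,-100,170),D))
E
```

```text
[0.57725625 0.00510125 0.17      ] (array([ 55.08, -50.19,   6.13]), array([-0.,  0., 28.]))
```

Call:
arm_command(
  series=[3,-2.5,0,0,0,2,1,6,-5,0,0,0,4,1,9,-8,0,0,0,6,1,12,-11,0,0,0,8,1,15,-14,0,0,0,10,1,18,-16.5,0,0,0,12,1,21,-19,0,0,0,14,1,24,-22,0,0,0,16,1,27,-24.5,0,0,0,18,1,30,-27,0,0,0,20,1],
  force=40,
)

```text
time: 1.13
eef_pos: [0.4107, -0.2911, 0.2316]
tcp_rot: [1.0, -0.019, 0.0, 0.0]
contact_force: [1.4, -0.6, 0.7]
opening: -0.001
finger_force: 0.0
```

Run:
```python
from h import *
D=down(TH-np.pi/2)
s=telemetry.get_state();print(s['time'],s['eef_pos'],s['qpos'],rel(W(38,-100,170),D))
```

```text
1.1333 [ 0.41068215 -0.29106442  0.23159724] [-8.18444326e-01 -9.89806408e-02  1.99087770e+00  1.31809142e-04
  1.24895771e+00  7.90528044e-01] (array([ 15.51, -30.23,   6.16]), array([ 0. , -0. ,  7.9]))
```

Call:
arm_command(
  series=[2,-4,0,0,0,2,1,4,-8,0,0,0,4,1,6,-11.5,0,0,0,6,1,8,-15,0,0,0,8,1,10,-18.5,1,0,0,8,1,12,-22,2,0,0,8,1,14,-26,4,0,0,8,1,15.5,-30,5,0,0,8,1,15.5,-30.2,6,0,0,8,1,15.5,-30.2,6,0,0,8,1],
)

```text
time: 1.97
eef_pos: [0.5748, 0.0064, 0.168]
tcp_rot: [0.996, -0.086, -0.003, -0.0]
contact_force: [-1.4, -0.2, -0.9]
opening: -0.002
finger_force: 0.0
```

Run:
```python
from h import *
D=down(TH-np.pi/2)
s=telemetry.get_state();print(s['time'],s['eef_pos'],s['qpos'])
for p in((38,-100,128),(9,-100,128)): print(rel(W(*p),D))
```

```text
1.9667 [0.5747606  0.00637906 0.1679563 ] [-1.65577790e-01  1.31102506e-01  1.87921800e+00  5.53302585e-04
  1.13682637e+00  1.57638097e+00]
(array([0.29, 0.09, 3.99]), array([-0. ,  0.3,  0.2]))
(array([-2.61,  0.07,  4.01]), array([-0. ,  0.3,  0.2]))
```

Call:
arm_command(
  series=[0.3,0,2,0,0,0,1,0.3,0,4,0,0,0,1,0.3,0,4,0,0,0,1,-0.5,0,4,0,0,0,1,-1,0,4,0,0,0,1,-1.5,0,4,0,0,0,1,-2,0,4,0,0,0,1,-2.7,0,4,0,0,0,1,-2.7,0,4,0,0,0,1,0.3,0,3,0,0,0,1],
)

```text
time: 2.8
eef_pos: [0.5706, 0.0048, 0.1362]
tcp_rot: [0.996, -0.087, -0.008, -0.001]
contact_force: [0.1, 0.3, -0.2]
opening: -0.003
finger_force: 0.0
```

Call:
arm_command(
  series=[0,0,-4,0,0,0,1,0,0,-8,0,0,0,1,0,0,-10,0,0,0,0.5,0,0,-10,0,0,0,0.3],
)

```text
time: 3.13
eef_pos: [0.5813, 0.0024, 0.2477]
tcp_rot: [0.996, -0.088, 0.005, 0.0]
contact_force: [0.9, -0.5, 1.6]
opening: 0.265
finger_force: 0.0
```

Run:
```python
from h import *
t=cam("top");r=cam("scene")
b=np.hstack([cv2.resize(x[0]["color"][x[1]:x[1]+110,x[2]:x[2]+130],None,fx=3,fy=3) for x in((t,135,235),(r,130,270))])
cv2.imwrite("pics/a1.png",b)
D=down(TH)
s=telemetry.get_state();print(s['time'],s['eef_pos'],s['qpos'])
for n,c in(("t",t),("s",r)): print(n,blobs(c,*RED,4))
print("tip off/on px",proj(t,[W(-11,-100,139),W(11,-100,139)]),proj(r,[W(-11,-100,139),W(11,-100,139)]))
```

```text
3.2333 [0.57857118 0.00285528 0.24179187] [-1.70374465e-01  6.70245491e-02  1.80811686e+00  4.83141638e-05
  1.26635580e+00  1.57604818e+00]
t [(array([137.2,  40.6]), 2974), (array([450.1, 214.4]), 126), (array([180.3, 243.6]), 74)]
s [(array([313.9, 197.4]), 7), (array([200.7, 307.3]), 210)]
tip off/on px [[326.49388548 194.41378269]
 [327.5573247  187.51680774]] [[313.09695115 195.44524921]
 [318.9357804  199.35155461]]
```

View pics/a1.png

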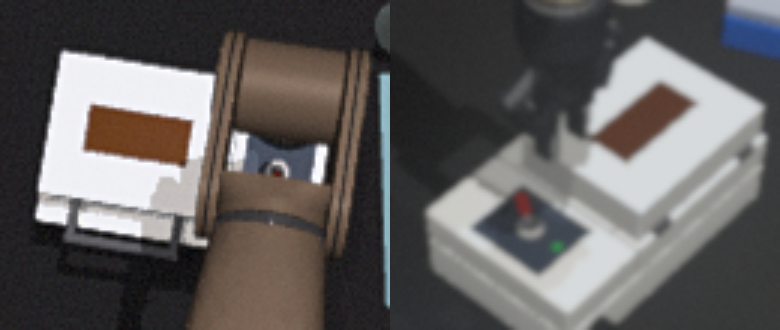

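Left crop: the arm hides most of the toggle. Right crop: the lever (about crop (523,203)) now leans away from the green dot (557,246), so the toggle is OFF. Next is the handle.

Run:
```python
from h import *
D=down(TH)
for p in((-105,50,200),(-105,50,110)): print(W(*p),rel(W(*p),D))
```

```text
[0.46264289 0.17776502 0.2       ] (array([-14.47, -15.2 ,   4.18]), array([  0.,  -0., -90.]))
[0.46264289 0.17776502 0.11      ] (array([-14.47, -15.2 ,  13.18]), array([  0.,  -0., -90.]))
```

Call:
arm_command(
  series=[-2,-2,0,0,0,-7,0.6,-4,-4,0,0,0,-14,0.6,-6,-6,0,0,0,-21,0.6,-8,-8,0,0,0,-28,0.6,-10,-10,0,0,0,-35,0.6,-12,-12,0,0,0,-42,0.6,-14.5,-15.2,1,0,0,-49,0.6,-14.5,-15.2,2,0,0,-56,0.6,-14.5,-15.2,3,0,0,-63,0.6,-14.5,-15.2,4,0,0,-70,0.6],
)

```text
time: 4.07
eef_pos: [0.4601, 0.1783, 0.1982]
tcp_rot: [0.864, 0.503, -0.002, -0.001]
contact_force: [-0.2, -0.2, 0.3]
opening: 0.4
finger_force: 0.0
```

Call:
arm_command(
  series=[0,0,0,0,0,-7,0.6,0,0,0,0,0,-14,0.6,0,0,0,0,0,-20,0.6,0,0,0,0,0,-20,0.6,0,0,0,0,0,-20,0.6],
)

```text
time: 4.48
eef_pos: [0.4612, 0.1775, 0.1992]
tcp_rot: [0.767, 0.641, -0.002, -0.001]
contact_force: [-0.6, -0.1, -1.0]
opening: 0.405
finger_force: 0.0
```

Run:
```python
from h import *
D=down(TH)
s=telemetry.get_state();print(s['time'],s['eef_pos'],s['qpos'],s['opening'])
for p in((-105,50,200),(-105,50,110)): print(W(*p),rel(W(*p),D))
```

```text
4.4833 [0.46120398 0.17747908 0.19923534] [ 1.61717200e-01 -8.69395642e-02  2.04081300e+00  1.48212729e-05
  1.19203634e+00  3.40211571e-01] 0.40487226938166676
[0.46264289 0.17776502 0.2       ] (array([ 0.05,  0.14, -0.08]), array([-0.2,  0.1, -0.2]))
[0.46264289 0.17776502 0.11      ] (array([0.07, 0.17, 8.92]), array([-0.2,  0.1, -0.2]))
```

Call:
arm_command(
  series=[0,0.1,3,0,0,0,0.6,0,0.1,6,0,0,0,0.6,0,0.1,8,0,0,0,0.6,0,0.1,8.9,0,0,0,0.6,0,0.1,8.9,0,0,0,0.8,0,0.1,8.9,0,0,0,1,0,0.1,8.9,0,0,0,1,0,0.1,8.9,0,0,0,1],
  force=40,
)

```text
time: 5.15
eef_pos: [0.4629, 0.1775, 0.1125]
tcp_rot: [0.767, 0.642, -0.001, -0.001]
contact_force: [-3.9, 0.2, -2.2]
opening: 0.122
finger_force: 39.0
```

Run:
```python
from h import *
s=telemetry.get_state();print(s['time'],s['eef_pos'],s['opening'],s['finger_force'],s['contact_force'])
B0=np.array([-.192,.028])
for f in np.arange(0,1.56,.1):
    c,q=np.cos(f),np.sin(f); x=-.192*c+.028*q; z=.192*q+.028*c
    print(round(f,2),"dY(rear) cm",round((x+.192)*100,1),"dZ(tool) cm",round(-(z-.028)*100,1))
D=R.from_quat(s['tcp_rot']).as_matrix();print(D.round(3))
```

```text
5.15 [0.46287376 0.17748764 0.1125265 ] 0.1218156923094794 38.954030871391296 [-3.85010207  0.15244358 -2.19737251]
0.0 dY(rear) cm 0.0 dZ(tool) cm -0.0
0.1 dY(rear) cm 0.4 dZ(tool) cm -1.9
0.2 dY(rear) cm 0.9 dZ(tool) cm -3.8
0.3 dY(rear) cm 1.7 dZ(tool) cm -5.5
0.4 dY(rear) cm 2.6 dZ(tool) cm -7.3
0.5 dY(rear) cm 3.7 dZ(tool) cm -8.9
0.6 dY(rear) cm 4.9 dZ(tool) cm -10.4
0.7 dY(rear) cm 6.3 dZ(tool) cm -11.7
0.8 dY(rear) cm 7.8 dZ(tool) cm -12.9
0.9 dY(rear) cm 9.5 dZ(tool) cm -14.0
1.0 dY(rear) cm 11.2 dZ(tool) cm -14.9
1.1 dY(rear) cm 13.0 dZ(tool) cm -15.6
1.2 dY(rear) cm 14.9 dZ(tool) cm -16.1
1.3 dY(rear) cm 16.8 dZ(tool) cm -16.4
1.4 dY(rear) cm 18.7 dZ(tool) cm -16.6
1.5 dY(rear) cm 20.6 dZ(tool) cm -16.5
[[ 0.176  0.984 -0.002]
 [ 0.984 -0.176 -0.   ]
 [-0.001 -0.002 -1.   ]]
```

Call:
arm_command(
  series=[0,0.4,-1.9,0,0,0,1,0,0.9,-3.8,0,0,0,1,0,1.7,-5.5,0,0,0,1,0,2.6,-7.3,0,0,0,1,0,3.7,-8.9,0,0,0,1,0,4.9,-10.4,0,0,0,1,0,6.3,-11.7,0,0,0,1,0,6.3,-11.7,0,0,0,1,0,6.3,-11.7,0,0,0,1],
)

```text
time: 5.9
eef_pos: [0.5264, 0.1658, 0.2341]
tcp_rot: [0.767, 0.642, -0.0, 0.001]
contact_force: [-7.5, -3.1, 9.0]
opening: 0.121
finger_force: 40.4
```

Run:
```python
from h import *
s=telemetry.get_state();print(s['time'],s['eef_pos'],s['opening'],s['finger_force'],s['contact_force'])
r=cam("scene");cv2.imwrite("pics/a2.png",r["color"][80:280,220:460])
```

```text
5.9 [0.52635922 0.16575622 0.23406697] 0.12093527633626702 40.446617603302 [-7.5455159  -3.12396711  8.97436812]
```

View pics/a2.png

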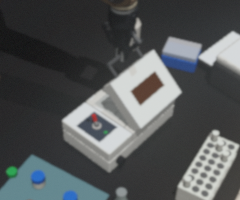

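The cover is about 40° open, still gripped at the bar (crop (115,70)), and the toggle is still OFF. I'll continue the arc.

Call:
arm_command(
  series=[0,1.5,-1.2,0,0,0,1,0,3.2,-2.3,0,0,0,1,0,4.9,-3.2,0,0,0,1,0,6.7,-3.9,0,0,0,1,0,8.6,-4.4,0,0,0,1,0,10.5,-4.7,0,0,0,1,0,12.4,-4.9,0,0,0,1,0,14.3,-4.8,0,0,0,1,0,14.3,-4.8,0,0,0,1,0,14.3,-4.8,0,0,0,1],
)

```text
time: 6.78
eef_pos: [0.67, 0.1398, 0.2819]
tcp_rot: [0.767, 0.642, 0.003, 0.004]
contact_force: [2.8, -3.9, 5.6]
opening: 0.119
finger_force: 41.4
```

Run:
```python
from h import *
s=telemetry.get_state();print(s['time'],s['eef_pos'],s['opening'],s['finger_force'],s['contact_force'])
h=W(87,50,101);d=s['eef_pos']+[0,0,.019]-h; print("rear,z of bar vs hinge",d[0]*np.cos(TH)+d[1]*np.sin(TH),d[2])
```

```text
6.7833 [0.66995128 0.13979189 0.28193907] 0.11948054491082216 41.35403394699097 [ 2.78427549 -3.88917301  5.64155051]
rear,z of bar vs hinge 0.018754120563395652 0.19993906523629892
```

Call:
arm_command(
  series=[0,0,0,0,0,0,0.6,0,0,0,0,0,0,0.6,0,0,0,0,0,0,0.6,0,0,-3,0,0,0,0.6,0,0,-6,0,0,0,0.6,2,-4,-6,0,0,0,0.4,0,-7,-6,0,0,0,0.2,-4,-8,-6,0,0,0,0.2,-8,-9,-6,0,0,0,0.2,-12,-10,-6,0,0,0,0.2],
)

```text
time: 7.62
eef_pos: [0.5453, 0.0411, 0.3369]
tcp_rot: [0.765, 0.643, 0.0, -0.0]
contact_force: [1.5, -0.5, 0.5]
opening: 0.803
finger_force: 0.0
```

Run:
```python
from h import *
s=telemetry.get_state();print(s['time'],s['eef_pos'],s['contact_force'])
D=down(TH);print(rel((.4678,-.1825,.1),D))
```

```text
7.6167 [0.54525306 0.04105759 0.33692242] [ 1.51766983 -0.49640618  0.48463318]
(array([-23.36,  -3.78,  23.69]), array([-0. , -0. ,  0.2]))
```

Call:
arm_command(
  series=[-4,-0.6,2,0,0,0,0.2,-8,-1.2,4,0,0,0,0.2,-12,-1.8,6,0,0,0,0.2,-15,-2.4,8,0,0,0,0.2,-18,-3,11,0,0,0,0.2,-21,-3.4,14,0,0,0,0.2,-23.4,-3.8,17,0,0,0,0.2,-23.4,-3.8,20,0,0,0,0.2,-23.4,-3.8,22,0,0,0,0.2,-23.4,-3.8,22,0,0,0,0.2],
)

```text
time: 8.45
eef_pos: [0.4647, -0.1807, 0.1116]
tcp_rot: [0.767, 0.642, -0.001, -0.006]
contact_force: [-1.2, 0.5, -0.5]
opening: 0.804
finger_force: 0.0
```

Run:
```python
from h import *
s=telemetry.get_state();print(s['time'],s['eef_pos'],s['contact_force'])
t=cam("top");r=cam("scene")
for n,c in(("t",t),("s",r)):
  for p,a in blobs(c,*BLUE): print(n,p,a,onz(c,p,.040).round(4))
a=t["color"][135:235,235:355];b=r["color"][125:250,270:405]
cv2.imwrite("pics/a3.png",np.hstack([cv2.resize(a,(480,400),interpolation=2),cv2.resize(b,(320,400))]))
cv2.imwrite("pics/full_t3.png",t["color"])
cv2.imwrite("pics/b4.png",cv2.resize(a,None,fx=6,fy=6,interpolation=2))
cv2.imwrite("pics/b5.png",cv2.resize(r["color"][60:260,260:420],None,fx=4,fy=3,interpolation=2))
for b in((-28,-12),(-28,50),(-28,112),(20,-12),(20,50),(20,112)): print(b,proj(t,W(*b,97)).round(1),proj(r,W(*b,97)).round(1))
```

```text
8.45 [ 0.46465659 -0.1807181   0.11161288] [-1.15952715  0.53272114 -0.5191461 ]
t [519.8 194.3] 2616 [ 0.5191 -0.6468  0.04  ]
t [198.2 181.4] 124 [0.5876 0.4478 0.04  ]
t [416.5 176.9] 107 [ 0.5862 -0.2934  0.04  ]
t [386.5 179. ] 109 [ 0.5813 -0.1911  0.04  ]
s [383.8 138.5] 48 [0.5454 0.4352 0.04  ]
s [412.3 146.4] 56 [0.6454 0.4491 0.04  ]
s [257.4 256.3] 157 [ 0.4696 -0.1837  0.04  ]
s [289.5 277.2] 164 [ 0.5834 -0.1929  0.04  ]
s [268.8 307. ] 186 [ 0.5885 -0.2939  0.04  ]
s [142.2 391.7] 829 [ 0.4701 -0.6168  0.04  ]
(-28, -12) [[298.9 196.1]] [[329.2 185.6]]
(-28, 50) [[280.  193.2]] [[342.7 174.4]]
(-28, 112) [[261.2 190.2]] [[355.7 163.6]]
(20, -12) [[301.2 181.5]] [[341.6 193.5]]
(20, 50) [[282.3 178.6]] [[355. 182.]]
(20, 112) [[263.5 175.7]] [[367.9 170.9]]
```

View pics/b4.png

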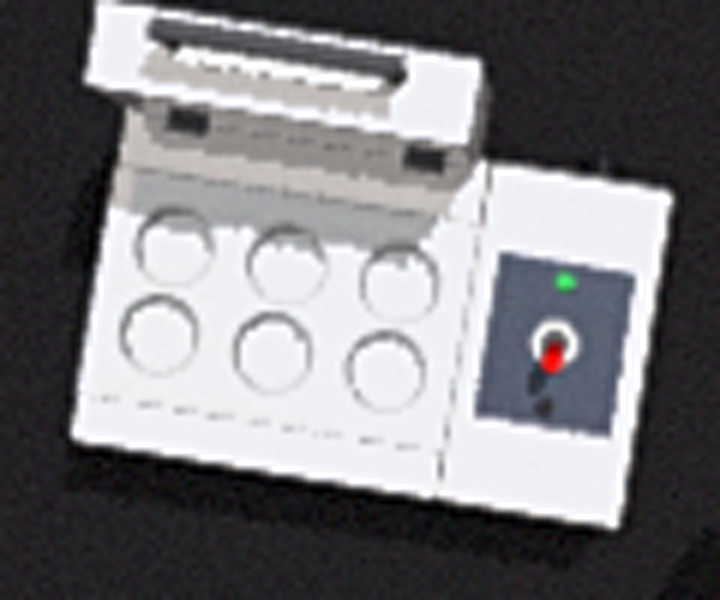

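Crop of top view: the cover is upright and the lever leans to the black dot (OFF). The bore rims at crop (386,371), (273,353) and (159,335) match the predicted front-row bores to within 0.3 px. Next I'll grasp jar A.

Run:
```python
from h import *
s=telemetry.get_state();print(s['eef_pos'])
D=down(TH);print(rel((.468,-.1825,.019),D))
```

```text
[ 0.46830471 -0.18226679  0.11695507]
(array([-0.04, -0.01,  9.8 ]), array([-0.1, -0.1, -0. ]))
```

Call:
arm_command(
  series=[0,0,4,0,0,0,0.2,0,0,8,0,0,0,0.2,0,0,9.8,0,0,0,0.2,0,0,9.8,0,0,0,0.2,0,0,9.8,0,0,0,1,0,0,9.8,0,0,0,1,0,0,9.8,0,0,0,1,0,0,9.8,0,0,0,1,0,0,9.8,0,0,0,1],
  force=40,
)

```text
time: 9.3
eef_pos: [0.4713, -0.1843, 0.0227]
tcp_rot: [0.766, 0.642, 0.001, 0.003]
contact_force: [-0.0, 0.8, 6.4]
opening: 0.436
finger_force: 40.5
```

Call:
arm_command(
  series=[0,0,-4,0,0,0,1,0,0,-8,0,0,0,1,0,0,-12,0,0,0,1,0,0,-14,0,0,0,1,0,0,-14,0,0,0,1,0,0,-14,0,0,0,1],
)

```text
time: 9.8
eef_pos: [0.4699, -0.1836, 0.162]
tcp_rot: [0.766, 0.642, 0.001, 0.003]
contact_force: [-0.1, 0.9, -0.5]
opening: 0.437
finger_force: 40.4
```

Run:
```python
from h import *
s=telemetry.get_state();print(s['time'],s['eef_pos'],s['opening'],s['finger_force'])
D=down(TH)
for b in((-28,-12),(-28,50),(-28,112)): print(b,rel(W(*b,160),D),rel(W(*b,103),D))
r=cam("scene"); print([b for b in blobs(r,*BLUE)])
```

```text
9.8 [ 0.46985871 -0.18362014  0.1620468 ] 0.4371928397783342 40.40565490722656
(-28, -12) (array([29.26,  0.67,  0.14]), array([ 0.3,  0.1, -0. ])) (array([29.27,  0.64,  5.84]), array([ 0.3,  0.1, -0. ]))
(-28, 50) (array([35.46,  0.67,  0.13]), array([ 0.3,  0.1, -0. ])) (array([35.47,  0.64,  5.83]), array([ 0.3,  0.1, -0. ]))
(-28, 112) (array([41.66,  0.66,  0.12]), array([ 0.3,  0.1, -0. ])) (array([41.67,  0.63,  5.82]), array([ 0.3,  0.1, -0. ]))
[(array([383.8, 138.5]), 50), (array([412.4, 146.4]), 57), (array([249. , 226.6]), 94), (array([289.6, 277.1]), 165), (array([268.8, 307.1]), 186), (array([142.1, 391.8]), 831)]
```

Call:
arm_command(
  series=[4,0.1,-2,0,0,0,1,8,0.2,-4,0,0,0,1,12,0.3,-5,0,0,0,1,16,0.4,-5,0,0,0,1,20,0.5,-5,0,0,0,1,24,0.6,-5,0,0,0,1,28,0.6,-5,0,0,0,1,32,0.6,-5,0,0,0,1,36,0.6,-5,0,0,0,1,39,0.6,-5,0,0,0,1],
)

```text
time: 10.68
eef_pos: [0.5415, 0.2028, 0.2065]
tcp_rot: [0.766, 0.643, -0.002, -0.001]
contact_force: [-0.4, -0.8, -0.5]
opening: 0.433
finger_force: 40.4
```

Call:
arm_command(
  series=[1.5,0,0,0,0,0,1,2.6,0,2,0,0,0,1,2.6,0,5,0,0,0,1,2.6,0,5,0,0,0,1,2.6,0,5,0,0,0,1],
)

```text
time: 11.1
eef_pos: [0.545, 0.2246, 0.1556]
tcp_rot: [0.767, 0.642, -0.004, -0.002]
contact_force: [-0.3, 0.7, 0.2]
opening: 0.436
finger_force: 40.4
```

Run:
```python
from h import *
s=telemetry.get_state();print(s['time'],s['eef_pos'],s['opening'],s['finger_force'],rel(W(-28,112,103),down(TH)))
```

```text
11.1 [0.54498542 0.22459091 0.15564116] 0.43560188588781074 40.41863679885864 (array([0.17, 0.45, 5.26]), array([-0.4,  0.2, -0. ]))
```

```bash
cat >> h.py <<'E'
def settle(n=4):
    for _ in range(n): r=cam("scene")
    s=telemetry.get_state(); print(round(s['time'],2),s['eef_pos'].round(4),'open',round(s['opening'],3),'F',round(s['finger_force'],1),s['contact_force'].round(1)); return r
E
python3 - <<'E'
from h import *
settle();print(rel(W(-28,112,103),down(TH)))
E
```

```text
11.3 [0.5485 0.2252 0.1612] open 0.435 F 40.4 [-0.2  0.9 -0.6]
(array([0.03, 0.06, 5.82]), array([ 0.2, -0.1, -0.1]))
```

Call:
arm_command(
  series=[0,0.1,1.5,0,0,0,1,0,0.1,3,0,0,0,1,0,0.1,4,0,0,0,1,0,0.1,5,0,0,0,1,0,0.1,5.4,0,0,0,1,0,0.1,5.4,0,0,0,1,0,0.1,5.4,0,0,0,1],
)

```text
time: 11.88
eef_pos: [0.5489, 0.2254, 0.1068]
tcp_rot: [0.766, 0.642, 0.0, 0.0]
contact_force: [-2.0, -1.1, 5.0]
opening: 0.433
finger_force: 40.7
```

Run:
```python
from h import *
settle(2);print(rel(W(-28,112,103),down(TH)))
```

```text
11.98 [0.5489 0.2254 0.1068] open 0.432 F 40.7 [-1.5 -0.4  5.1]
(array([-0.  ,  0.04,  0.38]), array([ 0.1, -0. , -0. ]))
```

Call:
arm_command(
  series=[0,0,0,0,0,0,0.2,0,0,0,0,0,0,0.2,0,0,0,0,0,0,0.2,0,0,-3,0,0,0,0.2,0,0,-6,0,0,0,0.2,-2,0,-10,0,0,0,0.2,-6,0,-10,0,0,0,0.2,-10,0,-10,0,0,0,0.2,-14,0,-10,0,0,0,0.2,-18,0,-10,0,0,0,0.2],
)

```text
time: 12.82
eef_pos: [0.5164, 0.0468, 0.2055]
tcp_rot: [0.766, 0.643, 0.0, 0.0]
contact_force: [0.5, -0.7, 0.3]
opening: 0.8
finger_force: 0.0
```

Run:
```python
from h import *
r=settle(1);t=cam("top")
for n,c in(("t",t),("s",r)):
  for p,a in blobs(c,*BLUE): print(n,p,a,onz(c,p,.040).round(4))
P=[W(-28,112,123)];print("pred jar cap",proj(t,P),proj(r,P))
for j in((.5819,-.1914,.1),(.587,-.2935,.1)):print(rel(j,down(TH)))
```

```text
12.87 [0.5157 0.0408 0.2051] open 0.801 F 0.0 [ 1.5 -3.2 -1. ]
t [519.7 194.4] 2615 [ 0.5188 -0.6464  0.04  ]
t [198.2 181.6] 125 [0.587  0.4478 0.04  ]
t [416.5 176.9] 107 [ 0.5862 -0.2934  0.04  ]
t [386.5 179. ] 108 [ 0.5813 -0.1911  0.04  ]
t [260.2 189.9] 114 [0.5539 0.2371 0.04  ]
s [383.9 138.5] 50 [0.5457 0.4354 0.04  ]
s [412.5 146.4] 56 [0.646  0.4494 0.04  ]
s [356.9 157.9] 94 [0.5135 0.3034 0.04  ]
s [289.5 277.1] 165 [ 0.5832 -0.1926  0.04  ]
s [268.7 307.1] 187 [ 0.5884 -0.2942  0.04  ]
s [142.2 391.8] 831 [ 0.4703 -0.617   0.04  ]
pred jar cap [[259.95066095 189.79213824]] [[356.06137435 157.48113721]]
(array([-21.92,  10.7 ,  10.55]), array([ 0. ,  0.1, -0.4]))
(array([-31.87,  13.05,  10.57]), array([ 0. ,  0.1, -0.4]))
```

Call:
arm_command(
  series=[-4,2,0,0,0,0,0.2,-8,4,0,0,0,0,0.2,-11,5.5,2,0,0,0,0.2,-14,7,4,0,0,0,0.2,-17,9,6,0,0,0,0.2,-20,10.5,8,0,0,0,0.2,-22,10.7,10,0,0,0,0.2,-22,10.7,10.5,0,0,0,0.2,-22,10.7,10.5,0,0,0,0.2],
)

```text
time: 13.67
eef_pos: [0.5822, -0.1867, 0.0973]
tcp_rot: [0.767, 0.642, -0.001, -0.003]
contact_force: [-0.2, 0.1, -0.2]
opening: 0.803
finger_force: 0.0
```

Run:
```python
from h import *
settle(3);print(rel((.582,-.192,.019),down(TH)))
```

```text
13.82 [ 0.5845 -0.186   0.1013] open 0.797 F 0.0 [1.1 0.3 0.8]
(array([-0.64, -0.15,  8.23]), array([0.1, 0. , 0.1]))
```

Call:
arm_command(
  series=[-0.6,-0.1,4,0,0,0,0.2,-0.6,-0.1,7,0,0,0,0.2,-0.6,-0.1,8.2,0,0,0,0.2,-0.6,-0.1,8.2,0,0,0,0.2,-0.6,-0.1,8.2,0,0,0,1,-0.6,-0.1,8.2,0,0,0,1,-0.6,-0.1,8.2,0,0,0,1,-0.6,-0.1,8.2,0,0,0,1,-0.6,-0.1,8.2,0,0,0,1,-0.6,-0.1,8.2,0,0,0,1],
)

```text
time: 14.65
eef_pos: [0.5839, -0.1937, 0.0214]
tcp_rot: [0.767, 0.642, 0.001, 0.002]
contact_force: [-0.2, 0.9, 6.1]
opening: 0.445
finger_force: 29.7
```

Run:
```python
from h import *
settle(1);print(rel(W(-28,50,205),down(TH)))
```

```text
14.7 [ 0.5839 -0.1937  0.0214] open 0.43 F 39.0 [-0.7  1.5  8.5]
(array([ 34.43, -10.65, -18.45]), array([ 0.3,  0.1, -0. ]))
```

Call:
arm_command(
  series=[0,0,-4,0,0,0,1,0,0,-8,0,0,0,1,1,0,-12,0,0,0,1,3,-1,-15,0,0,0,1,6,-2,-17,0,0,0,1,9,-3,-18.5,0,0,0,1,12.5,-4,-18.5,0,0,0,1,16,-5,-18.5,0,0,0,1,19.5,-6,-18.5,0,0,0,1,23,-7,-18.5,0,0,0,1],
)

```text
time: 15.53
eef_pos: [0.5525, 0.0474, 0.2039]
tcp_rot: [0.767, 0.642, 0.0, 0.0]
contact_force: [1.5, -0.3, -0.5]
opening: 0.441
finger_force: 40.3
```

Call:
arm_command(
  series=[3.5,-1,0,0,0,0,1,7,-2,0,0,0,0,1,10,-3,0,0,0,0,1,11.4,-3.6,1,0,0,0,1,11.4,-3.6,3,0,0,0,1,11.4,-3.6,4,0,0,0,1,11.4,-3.6,4,0,0,0,1],
)

```text
time: 16.12
eef_pos: [0.5353, 0.1642, 0.1602]
tcp_rot: [0.766, 0.642, -0.003, -0.002]
contact_force: [-1.4, 0.2, -1.2]
opening: 0.434
finger_force: 40.3
```

Run:
```python
from h import *
settle(3);print(rel(W(-28,50,104.5),down(TH)))
```

```text
16.27 [0.5381 0.1637 0.164 ] open 0.435 F 40.3 [-0.2  0.4 -1.3]
(array([0.06, 0.02, 5.95]), array([ 0. , -0. , -0.1]))
```

Call:
arm_command(
  series=[0,0,1.5,0,0,0,1,0,0,3,0,0,0,1,0,0,4,0,0,0,1,0,0,5,0,0,0,1,0,0,5.6,0,0,0,1,0,0,5.8,0,0,0,1,0,0,5.8,0,0,0,1],
)

```text
time: 16.85
eef_pos: [0.5379, 0.1643, 0.1058]
tcp_rot: [0.767, 0.642, 0.0, 0.0]
contact_force: [0.1, -0.1, -0.5]
opening: 0.436
finger_force: 40.4
```

Run:
```python
from h import *
settle(2);print(rel(W(-28,50,104.5),down(TH)))
```

```text
16.95 [0.5381 0.1644 0.1059] open 0.434 F 40.4 [-0.6 -0.2 -1. ]
(array([0.  , 0.03, 0.14]), array([ 0.1, -0. , -0. ]))
```

Call:
arm_command(
  series=[0,0,0,0,0,0,0.2,0,0,0,0,0,0,0.2,0,0,0,0,0,0,0.2,0,0,-3,0,0,0,0.2,0,0,-6,0,0,0,0.2,-2,0,-10,0,0,0,0.2,-6,0,-10,0,0,0,0.2,-10,0,-10,0,0,0,0.2,-14,0.5,-10,0,0,0,0.2,-18,2,-10,0,0,0,0.2],
)

```text
time: 17.78
eef_pos: [0.5243, -0.0163, 0.206]
tcp_rot: [0.766, 0.643, 0.0, 0.0]
contact_force: [0.5, 1.3, 0.3]
opening: 0.796
finger_force: 0.0
```

Run:
```python
from h import *
r=settle(2);t=cam("top")
for n,c in(("t",t),("s",r)):
  for p,a in blobs(c,*BLUE): print(n,p,a,onz(c,p,.040).round(4))
P=[W(-28,112,123),W(-28,50,123)];print("pred jar cap",proj(t,P),proj(r,P))
for j in((.588,-.294,.1),):print(rel(j,down(TH)))
```

```text
17.88 [ 0.5263 -0.0202  0.2061] open 0.8 F 0.0 [-0.   0.6 -0.7]
t [519.8 194.4] 2617 [ 0.5187 -0.6468  0.04  ]
t [198.2 181.7] 124 [0.5866 0.4478 0.04  ]
t [416.5 176.9] 107 [ 0.5862 -0.2934  0.04  ]
t [260.2 189.9] 113 [0.5539 0.2371 0.04  ]
t [278.9 192.9] 109 [0.5424 0.174  0.04  ]
s [383.8 138.5] 50 [0.5454 0.4352 0.04  ]
s [412.4 146.4] 57 [0.6457 0.4493 0.04  ]
s [356.9 157.9] 94 [0.5135 0.3034 0.04  ]
s [343.5 168.9] 88 [0.5015 0.2361 0.04  ]
s [268.8 307.1] 186 [ 0.5886 -0.2941  0.04  ]
s [142.2 391.7] 830 [ 0.4701 -0.6168  0.04  ]
pred jar cap [[259.95066095 189.79213824]
 [279.13341267 192.75008162]] [[356.06137435 157.48113721]
 [342.93599382 168.2504293 ]]
(array([-26.05,  11.06,  10.59]), array([ 0.1,  0. , -0.3]))
```

Call:
arm_command(
  series=[-3.5,1.5,0,0,0,0,0.2,-7,3,0,0,0,0,0.2,-10.5,4.5,0,0,0,0,0.2,-14,6,1,0,0,0,0.2,-17,7.5,3,0,0,0,0.2,-20,9,5,0,0,0,0.2,-23,10,7,0,0,0,0.2,-26,11,9,0,0,0,0.2,-26,11,10.5,0,0,0,0.2,-26,11,10.5,0,0,0,0.2],
)

```text
time: 18.77
eef_pos: [0.5865, -0.2891, 0.0954]
tcp_rot: [0.767, 0.642, -0.001, -0.004]
contact_force: [-1.5, 0.5, 0.1]
opening: 0.801
finger_force: 0.0
```

Run:
```python
from h import *
r=settle(3);print(rel((.5875,-.294,.020),down(TH)));print([(p,a) for p,a in blobs(r,*BLUE)])
```

```text
18.92 [ 0.589  -0.2889  0.1009] open 0.797 F 0.0 [-0.  -0.4  0.1]
(array([-0.54, -0.06,  8.09]), array([ 0. , -0. ,  0.1]))
[(array([383.9, 138.5]), 50), (array([412.4, 146.4]), 56), (array([356.9, 157.9]), 94), (array([343.5, 168.8]), 88), (array([268.6, 307.1]), 188), (array([142.2, 391.8]), 828)]
```

Call:
arm_command(
  series=[-0.5,0,4,0,0,0,0.2,-0.5,0,7,0,0,0,0.2,-0.5,0,8.1,0,0,0,0.2,-0.5,0,8.1,0,0,0,0.2,-0.5,0,8.1,0,0,0,1,-0.5,0,8.1,0,0,0,1,-0.5,0,8.1,0,0,0,1,-0.5,0,8.1,0,0,0,1,-0.5,0,8.1,0,0,0,1,-0.5,0,8.1,0,0,0,1],
)

```text
time: 19.75
eef_pos: [0.5896, -0.2966, 0.0228]
tcp_rot: [0.767, 0.642, 0.001, 0.003]
contact_force: [-0.1, 1.0, 6.6]
opening: 0.43
finger_force: 40.5
```

Run:
```python
from h import *
settle(1);print(rel(W(-28,-12,205),down(TH)))
```

```text
19.8 [ 0.5896 -0.2966  0.0228] open 0.432 F 40.5 [0.2 1.7 6.6]
(array([ 38.25, -13.01, -18.36]), array([ 0.3,  0.1, -0. ]))
```

Call:
arm_command(
  series=[0,0,-4,0,0,0,1,0,0,-8,0,0,0,1,1,0,-12,0,0,0,1,3,-1,-15,0,0,0,1,6,-2,-17,0,0,0,1,9.5,-3,-18.4,0,0,0,1,13,-4,-18.4,0,0,0,1,16.5,-5.5,-18.4,0,0,0,1,20,-7,-18.4,0,0,0,1,23.5,-8,-18.4,0,0,0,1],
)

```text
time: 20.63
eef_pos: [0.5487, -0.0484, 0.204]
tcp_rot: [0.767, 0.642, 0.0, 0.0]
contact_force: [0.4, 0.4, -0.4]
opening: 0.439
finger_force: 40.4
```

Call:
arm_command(
  series=[3.5,-1.5,0,0,0,0,1,7,-3,0,0,0,0,1,10.5,-4,0,0,0,0,1,13.5,-5,0,0,0,0,1,14.6,-5,1,0,0,0,1,14.6,-5,3,0,0,0,1,14.6,-5,4,0,0,0,1,14.6,-5,4,0,0,0,1],
)

```text
time: 21.3
eef_pos: [0.5241, 0.1021, 0.1601]
tcp_rot: [0.766, 0.642, -0.002, -0.002]
contact_force: [0.1, 0.2, -1.2]
opening: 0.431
finger_force: 40.4
```

Run:
```python
from h import *
settle(3);print(rel(W(-28,-13,104.5),down(TH)))
```

```text
21.45 [0.5267 0.1016 0.1638] open 0.433 F 40.4 [-0.8  0.1 -0.6]
(array([0.08, 0.06, 5.93]), array([ 0. ,  0. , -0.1]))
```

Call:
arm_command(
  series=[0.1,0,1.5,0,0,0,1,0.1,0,3,0,0,0,1,0.1,0,4,0,0,0,1,0.1,0,5,0,0,0,1,0.1,0,5.6,0,0,0,1,0.1,0,5.7,0,0,0,1,0.1,0,5.7,0,0,0,1],
)

```text
time: 22.03
eef_pos: [0.5267, 0.1032, 0.1066]
tcp_rot: [0.767, 0.642, 0.0, 0.0]
contact_force: [0.3, 1.1, 0.4]
opening: 0.436
finger_force: 40.8
```

Run:
```python
from h import *
settle(2);print(rel(W(-28,-12,104.5),down(TH)))
```

```text
22.13 [0.5269 0.1033 0.1067] open 0.434 F 40.8 [ 0.3 -0.2 -1.2]
(array([0.01, 0.07, 0.22]), array([ 0.1, -0. , -0. ]))
```

Call:
arm_command(
  series=[0,0,0,0,0,0,0.2,0,0,0,0,0,0,0.2,0,0,0,0,0,0,0.2,0,0,-3,0,0,0,0.2,0,0,-6,0,0,0,0.2,-2,0,-10,0,0,0,0.2,-6,0,-10,0,0,0,0.6,-10,0,-10,0,0,0,0.6,-14,0,-10,0,0,0,0.6,-18,0,-10,0,0,0,0.6],
)

```text
time: 22.97
eef_pos: [0.4945, -0.0753, 0.2071]
tcp_rot: [0.766, 0.643, 0.0, 0.001]
contact_force: [0.5, 0.2, 0.1]
opening: 0.399
finger_force: 0.0
```

Run:
```python
from h import *
r=settle(3);t=cam("top")
for n,c in(("t",t),("s",r)):
  for p,a in blobs(c,*BLUE): print(n,p,a)
P=[W(-28,112,123),W(-28,50,123),W(-28,-12,123)];print("pred jar cap",proj(t,P),proj(r,P))
a=cv2.resize(t["color"][100:250,235:480],None,fx=3.2,fy=3.2,interpolation=2)
cv2.imwrite("pics/b6.png",a)
h=[proj(t,W(87+x,50,101+z)) for x,z in((-.0,194),(18,193))];print(h)
```

```text
23.12 [ 0.4946 -0.0762  0.2067] open 0.404 F 0.0 [-0.1  0.4 -0.3]
t [519.8 194.4] 2618
t [198.2 181.5] 127
t [260.2 189.9] 114
t [278.9 192.9] 110
t [297.9 195.6] 108
s [383.9 138.5] 51
s [412.4 146.4] 57
s [356.9 157.9] 94
s [343.5 168.8] 88
s [330.  180.2] 96
s [142.2 391.8] 829
pred jar cap [[259.95066095 189.79213824]
 [279.13341267 192.75008162]
 [298.35183701 195.71240054]] [[356.06137435 157.48113721]
 [342.93599382 168.2504293 ]
 [329.25220805 179.4775979 ]]
[array([[278.97851695, 149.09585412]]), array([[280.03413968, 142.84768465]])]
```

View pics/b6.png

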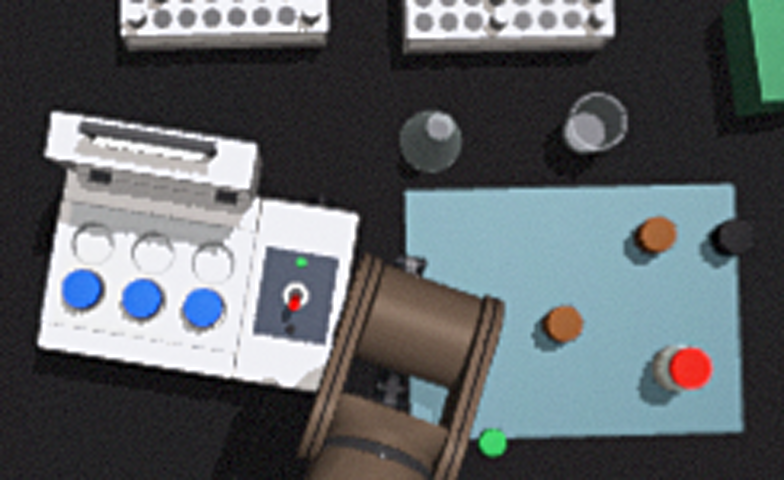

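Top crop: three blue caps at (82,290), (142,299) and (204,308), all in the front-row bores. The cover is upright with its bar at (148,140), and the lever is at the black dot. The other labware is where it was. Now I'll shut the cover.

Run:
```python
from h import *
t=cam("top");r=cam("scene")
for a,b in(((260.2,189.9),(356.9,157.9)),((278.9,192.9),(343.5,168.8)),((297.9,195.6),(330,180.2))): print(tri(t,a,r,b))
print(rel((.668,.1398,.350),down(TH)))
```

```text
(array([0.55032807, 0.22574078, 0.12118568]), np.float64(0.0031137530105823973))
(array([0.53878482, 0.16587561, 0.11941703]), np.float64(0.0014496916134936679))
(array([0.52856164, 0.10522115, 0.11865342]), np.float64(0.0008310399838373499))
(array([ 23.99,  13.33, -14.36]), array([ 0., -0.,  0.]))
```

Call:
arm_command(
  series=[1,0,-4,0,0,0,0.6,3,1,-7,0,0,0,0.6,6,2,-9,0,0,0,0.6,9,4,-11,0,0,0,0.6,12,6,-13,0,0,0,0.6,15,8,-14.4,0,0,0,0.6,18,10,-14.4,0,0,0,0.6,21,12,-14.4,0,0,0,0.6,24,13.3,-14.4,0,0,0,0.6,24,13.3,-14.4,0,0,0,0.6],
)

```text
time: 24.1
eef_pos: [0.6691, 0.1461, 0.3481]
tcp_rot: [0.764, 0.645, 0.0, -0.001]
contact_force: [-0.9, 0.1, -1.0]
opening: 0.399
finger_force: 0.0
```

Run:
```python
from h import *
settle(3);print(rel((.669,.1398,.281),down(TH)))
```

```text
24.25 [0.6673 0.1411 0.3495] open 0.403 F 0.0 [-1.  -0.3 -0. ]
(array([-0.09,  0.2 ,  6.85]), array([-0.1,  0. ,  0.2]))
```

Call:
arm_command(
  series=[0,0.2,3,0,0,0,0.6,0,0.2,5,0,0,0,0.6,0,0.2,6.5,0,0,0,0.6,0,0.2,6.8,0,0,0,0.6,0,0.2,6.8,0,0,0,1,0,0.2,6.8,0,0,0,1,0,0.2,6.8,0,0,0,1,0,0.2,6.8,0,0,0,1],
  force=40,
)

```text
time: 24.92
eef_pos: [0.6697, 0.1385, 0.2837]
tcp_rot: [0.767, 0.642, 0.0, 0.0]
contact_force: [-2.6, -1.0, -1.3]
opening: 0.118
finger_force: 39.1
```

Run:
```python
from h import *
settle(2)
```

```text
25.02 [0.6698 0.1385 0.2837] open 0.121 F 39.2 [-2.4 -2.4  0.3]
```

Gripped at almost the same pose as before. I'll reverse the arc.

Call:
arm_command(
  series=[0,-1.9,-0.1,0,0,0,1,0,-3.8,0.1,0,0,0,1,0,-5.7,0.4,0,0,0,1,0,-7.6,0.9,0,0,0,1,0,-9.4,1.6,0,0,0,1,0,-11.1,2.5,0,0,0,1,0,-12.8,3.6,0,0,0,1,0,-14.3,4.8,0,0,0,1,0,-14.3,4.8,0,0,0,1],
)

```text
time: 25.77
eef_pos: [0.5265, 0.1651, 0.2364]
tcp_rot: [0.766, 0.643, 0.0, -0.001]
contact_force: [-9.1, 1.3, 6.2]
opening: 0.123
finger_force: 42.2
```

Call:
arm_command(
  series=[0,-1.4,1.3,0,0,0,1,0,-2.6,2.8,0,0,0,1,0,-3.7,4.4,0,0,0,1,0,-4.6,6.2,0,0,0,1,0,-5.4,7.9,0,0,0,1,0,-5.9,9.8,0,0,0,1,0,-6.2,11.3,0,0,0,1,0,-6.2,11.6,0,0,0,1,0,-6.2,11.8,0,0,0,1],
)

```text
time: 26.52
eef_pos: [0.4628, 0.1769, 0.1148]
tcp_rot: [0.767, 0.642, -0.004, -0.006]
contact_force: [-13.7, 6.0, 4.4]
opening: 0.123
finger_force: 46.1
```

Run:
```python
from h import *
settle(2)
```

```text
26.62 [0.4627 0.1768 0.1147] open 0.122 F 45.7 [-12.9   6.5  -0.3]
```

Call:
arm_command(
  series=[0,0,0.3,0,0,0,1,0,0,0.6,0,0,0,1,0,0,0.6,0,0,0,1],
)

```text
time: 26.87
eef_pos: [0.4626, 0.177, 0.1133]
tcp_rot: [0.767, 0.642, -0.006, -0.007]
contact_force: [-24.2, 4.2, 24.6]
opening: 0.116
finger_force: 48.5
```

Run:
```python
from h import *
settle(2)
```

```text
26.97 [0.4627 0.1769 0.1133] open 0.123 F 48.4 [-23.2   3.3  24.2]
```

Call:
arm_command(
  series=[0,0,0,0,0,0,0.6,0,0,0,0,0,0,0.6,0,0,0,0,0,0,0.6,0,0,-3,0,0,0,0.6,0,0,-6,0,0,0,0.6,0,0,-9,0,0,0,0.6,-4,0,-9,0,0,0,1,-8,0,-9,0,0,0,1,-12,0,-9,0,0,0,1,-15,0,-9,0,0,0,1],
)

```text
time: 27.8
eef_pos: [0.4418, 0.0247, 0.201]
tcp_rot: [0.767, 0.642, 0.001, 0.001]
contact_force: [0.3, -0.9, 0.8]
opening: -0.001
finger_force: 0.0
```

Run:
```python
from h import *
r=settle(3);t=cam("top")
print(rel(W(-44,-100,170),down(TH)),rel(W(-44,-100,126),down(TH)),rel(W(-11,-100,126),down(TH)))
a=cv2.resize(t["color"][135:235,235:355],(400,333),interpolation=2)
b=cv2.resize(r["color"][130:250,270:405],(375,333),interpolation=2)
cv2.imwrite("pics/b7.png",np.hstack([a,b]))
```

```text
27.95 [0.4422 0.0251 0.2008] open 0.003 F 0.0 [ 0.2 -0.3  0.1]
(array([0.29, 5.46, 3.07]), array([ 0.1, -0. , -0.2])) (array([0.29, 5.46, 7.47]), array([ 0.1, -0. , -0.2])) (array([0.3 , 8.76, 7.48]), array([ 0.1, -0. , -0.2]))
```

View pics/b7.png

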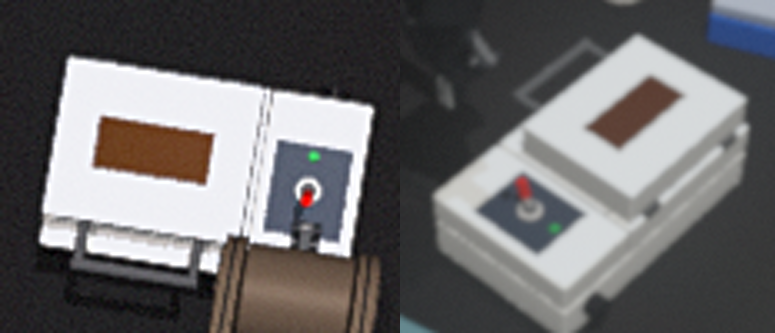

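The cover looks shut and the toggle is still OFF. I'll compare against the first image to confirm the cover is level.

Run:
```python
from h import *
for n,f,box in(("top","t1",(160,200,255,305)),("scene","s1",(150,190,330,375))):
    for im in(cv2.imread(f"pics/{f}.png"),cam(n)["color"]):
        hsv=cv2.cvtColor(im,cv2.COLOR_BGR2HSV);y0,y1,x0,x1=box
        m=cv2.inRange(hsv,(0,60,30),(25,255,190))[y0:y1,x0:x1];M=cv2.moments(m,True);print(n,M["m00"],M["m10"]/M["m00"]+x0,M["m01"]/M["m00"]+y0)
r=cam("scene")
for f in(0,.04,.1):
    x=-.087;z=.042;c,s=np.cos(f),np.sin(f);print(f,proj(r,W(87+1000*(x*c+z*s),50,101+1000*(-x*s+z*c))))
```

```text
top 515.0 280.56116504854367 179.46019417475728
top 517.0 280.59961315280464 179.46615087040618
scene 331.0 353.8429003021148 169.86706948640483
scene 334.0 353.8173652694611 169.82934131736528
0 [[350.42095863 167.86644777]]
0.04 [[350.92738444 167.30774825]]
0.1 [[351.75730193 166.53917233]]
```

The window centroid matches the start to 0.04 px, so the cover is fully shut. Now the toggle.

Call:
arm_command(
  series=[0.3,3,0,0,0,0,1,0.3,5.4,2,0,0,0,1,0.3,5.4,5,0,0,0,1,0.3,5.4,7.5,0,0,0,1,0.3,5.4,7.5,0,0,0,1,0.3,6.2,7.5,0,0,0,1,0.3,7,7.5,0,0,0,1,0.3,7.8,7.5,0,0,0,1,0.3,8.8,7.5,0,0,0,1,0.3,8.8,7.5,0,0,0,1],
)

```text
time: 28.98
eef_pos: [0.5307, 0.0145, 0.1273]
tcp_rot: [0.767, 0.642, 0.0, 0.0]
contact_force: [-3.9, 1.6, 5.1]
opening: -0.002
finger_force: 2.4
```

Call:
arm_command(
  series=[0,-3,0,0,0,0,1,0,-4,-3,0,0,0,1,0,-5,-7,0,0,0,1,-4,-5,-9,0,0,0,1,-8,-6,-9,0,0,0,1,-12,-7,-9,0,0,0,1,-14,-7,-9,0,0,0,1,-14,-7,-9,0,0,0,1,-14,-7,-9,0,0,0,1],
)

```text
time: 29.73
eef_pos: [0.4362, -0.1126, 0.2168]
tcp_rot: [0.767, 0.641, 0.001, 0.002]
contact_force: [0.0, -0.1, -0.3]
opening: -0.001
finger_force: 0.0
```

Run:
```python
from h import *
r=settle(3);t=cam("top")
for n,c in(("t",t),("s",r)): print(n,blobs(c,*RED,4))
a=cv2.resize(t["color"][130:250,235:475],(480,240),interpolation=2)
b=cv2.resize(r["color"][130:250,270:405],(270,240),interpolation=2)
cv2.imwrite("pics/b8.png",np.hstack([a,b]))
```

```text
29.88 [ 0.4361 -0.1106  0.2158] open 0.002 F 0.0 [-0.4  1.1 -0. ]
t [(array([137.2,  40.5]), 2975), (array([327.8, 188.5]), 10), (array([450.1, 214.5]), 128), (array([180.3, 243.6]), 74)]
s [(array([350.6,  93.9]), 67), (array([318.9, 199.5]), 8), (array([200.8, 307.3]), 209)]
```

View pics/b8.png

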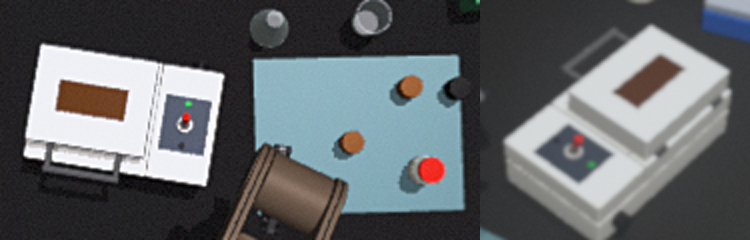

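The lever is back at its starting ON pixel (327.8,188.5), the cover is shut, no jars remain on the mat, and the arm is clear of everything.

```bash
python3 -c "
from plant import ctrl
print(ctrl.sign_off())"
```

```text
the job is handed in; nothing more can be done
None
```

The job is handed in, though the sign-off call returned no verdict: by the last camera images, all three blue-capped jars are down in the front-row bores, the cover is shut, the toggle is back on, and the other labware in view is where it was.

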